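# Cover the incubation chamber with its heavy hinge-down lid

## Robot

A 6-joint arm with a two-finger parallel gripper is mounted at the origin on a cart in front of the work surface, level with it; the furniture and walls round the work are solid. World frame = base frame: x ahead of the robot, y to its left, z up, the work surface at z = 0. Lengths are in m, angles in degrees, forces in N, time in s.
With the tool pointing down it reaches from about 0.3 to 0.75 m from the base axis. Payload 8.5 kg.
Tool frame: the origin (TCP) lies at the very end of the fingers, on their centre line; the grasp point (between the pads) lies 19 mm behind it; x points along the fingers, y is the direction in which the jaws open and shut, and the axes are right-handed (so a half turn about x gives the same grasp; the last joint's range is limited). The gripper opens to 85 mm and grips with 20 to 120 N. Pads are 22 mm wide; open, the fingers measure 114 mm over their backs; the gripper's body (76 mm by 85 mm) begins 54 mm behind the grasp point. The pads swing forward as they close: fully open they stand 13 mm farther back than shut.
Start: joints at [61.576, 21.807, 74.336, -0, 83.858, -12.336], TCP at [0.152, 0.528, 0.231] pointing down, gripper open.
Joint ranges: [-178.18, 178.18], [-50.72, 133.34], [12.68, 142.11], [-81.47, 261.47], [9.98, 163.14], [-165.26, 165.26]. Speed limits (degrees/s): [136.94, 136.94, 180, 180, 180, 180].

## Interface

Orientations are given as a 3x3 rotation matrix whose columns are the frame's x, y, z axes.
In Python, from rig import env, eyes, close_job gives the robot as it stands.
- The arm moves only by the shell command python3 -m pendant 'ROWS' [OPENING] [FORCE]. ROWS is a JSON object of lists of equal length, an entry for each row: "travel": the shift along the world's x, y, z in mm, a list of three; "delta_rot": the turn, a rotation vector about the world's x, y, z in rad, a list of three. In form: {"travel": [[x, y, z], ...], "delta_rot": [[wx, wy, wz], ...]}. A call has 1 to 20 rows; each row shifts and turns the commanded pose from where the row before left it; what a row does not reach is not made up. A row lasts 1/12 s, in which the tool goes at most 41.7 mm and 7.16 degrees, less where a joint would pass 70% of its speed; a pose out of reach is approached as far as the arm can. A call with a gripper value outside its range is refused whole. OPENING is the finger opening in mm, from 0 to 85.4, set as the call begins (- or left out, the last holds). The fingers move at their own pace and stop on an object; FORCE is the grip in N (left out, the last holds). Time passes only in rows, so rows that do not move let the fingers close. It gives the time, the measured TCP pose, the force and the opening at its end, in the units of the state.
- env.observe(): the state, without advancing time (a new reading comes with each control period).
- eyes.get_image(name): name is "scene" or "top" or "wrist"; returns the picture (384x512x3 uint8, red, green, blue); there is no depth.
- eyes.camera_model(name): a dict with "vfov" (degrees; the focal length in pixels is half the picture's height over the tangent of half this angle, whatever the lens; pixels are square), "cx", "cy" (the principal point, pixels), "pose" (4x4, takes a point from camera to world coordinates). Camera axes: x right, y up, looking along -z (the intrinsics and any distortion apply to the point x, -y, -z); pixel columns grow to the right and rows downward; lengths in m; the calibration is good to about 2 mm. The wrist camera is an equidistant fisheye: a pixel r from the principal point sees the ray r / f radians off the axis. A picture is of the moment at which its call begins: read the wrist's pose just before it. camera_model takes no time and is no camera call; for the wrist camera it gives the pose at the moment of the call.
- close_job(): hands the job in, once; it reports no verdict.
The state is a dict: "time_s": time; "q": joint angles; "qvel": joint speeds; "joint_efforts": joint torques, N m; "position": TCP position; "tool_rot": TCP orientation; "ft_force": force on the tool from outside, world axes, zero at the start; "wrist_torque": the same for the moment, N m; "grip_width": finger opening in m.
Only numpy, scipy, OpenCV 4.12 (cv2) and the standard library are available. Lean on these libraries where they do the work, as an engineer would, in place of code of your own. Each camera call takes 0.05 s, during which the arm holds its last target. There are 200 camera calls.

## Task

Close the grey incubation chamber: first draw its bolt fully back, then fetch the heavy steel lid from the rack, set its plain edge on the chamber's back ledge just in front of the back stop with the lid still standing steeply, and only then pivot the lid down gently until it lies flat on the chamber. Finally push the bolt fully home over the lid. Never let the lid slam down, do not jolt the dish in the chamber, and leave the bottle, the timer and the dropper bottle where they stand.

Things in the scene. Friction and masses are not known exactly. Their poses are not given: they have to be found in the camera images.
- chamber: Fixed grey open box. Origin: centre of its underside; +z up, +y to the back end (stop), -y to the bolt end; turned up to 0.2 rad. Outer width 110 mm (x), rim and ledges at z = 45 mm. Front ledge y = -78 to -60 mm, then the opening, back ledge y = 55 to 86 mm. The bolt's bed, with guide rails, is 59 mm high at x = 36 to 56, y = -168 to -78 mm. The dish's top inside is at z = 27 mm.
- ledge (a point): Point on the chamber's back ledge (chamber frame 0, 80, 45 mm): set the lid's edge here. The back stop's face is 6 mm behind it (y = 86 mm; 62 mm high). Two cheeks, as high, stand from y = 71 mm to the stop with faces at x = -59.5 and +59.5 mm: the lid has 4.5 mm play a side. Axes as the chamber's.
- bolt (a joint): Sliding bolt at the chamber's -y end, 0 to 0.032 m along chamber +y: 0 = fully back (tongue tip at chamber y = -86 mm, clear of the lid), 0.032 = fully home (tip at y = -54 mm, over the lid). It starts partly home, where it blocks the lid. About 1.5 N friction; stays where left; hard stops at both ends.
- bolt_tab (a point): Middle of the bolt's upright push tab: 30 mm wide (chamber x), 8 mm thick (y), z = 60 to 84 mm. It moves with the bolt: chamber x = 49 mm, y = -118 (back) to -86 mm (home). The tongue under it has its top at z = 60 mm, x = 39 to 53 mm, from 32 mm on the +y side to 48 mm on the -y side of the tab. Push the tab's flat faces with shut fingers, tips just above z = 60 mm.
- rack: Fixed grey slotted stand, 130 x 90 mm foot, 8 mm thick, two pairs of posts 55 mm high; the lid stands upright in the slot along the rack's x axis, 47 mm deep, 8.4 mm wide. Origin: centre of its underside; z up; turned up to 0.3 rad.
- lid: Steel plate 110 mm wide (its x), 6 mm thick (its y), 150 mm from plain edge to handle edge (its z), about 0.75 kg, same on both faces. Origin: middle of the plain edge. At the start its z points up and its plain edge is down in the rack. On the closed chamber its z points along the chamber's -y.
- lid_edge (a point): Middle of the lid's plain edge (the lid's origin, mid thickness).
- lid_bar (a point): Middle of the lid's round handle bar: 12 mm thick, along the lid's x, in the plane of the plate, 45 mm beyond its handle edge, 195 mm from the plain edge. 30 mm is free between its two posts. It can turn between gripping pads. With the lid flat on the chamber the bar is 48 mm above the table near chamber y = -118 mm, 39 mm free between bar and plate, 9 mm from posts to bolt bed.
- dish: Petri dish, 63 mm across, 16 mm high, lying in the chamber; leave it there. Origin: centre of its underside.
- bottle: Bystander: brown dropper bottle, 33 mm across, 102 mm high, at the left front. Origin: centre of its underside.
- timer: Bystander: flat white timer, 66 x 66 x 19 mm, to the right. Origin: centre of its underside.
- dropper: Bystander: small white dropper bottle, 24 mm across, 68 mm high, to the right. Origin: centre of its underside.

How it is judged (in metres and radians):
On the way, in this order (a step that is already met when the one before it is completed fails the run):
1. the bolt is drawn fully back (value of joint bolt below 0.005 m), for 0.1 s.
2. the lid's plain edge rests on the back ledge, in front of the stop and between the cheeks, with the lid still standing steeply (within 45 degrees of upright) (y of lid_edge in the frame of chamber between 0.068 and 0.09 m and x of lid_edge in the frame of chamber between -0.012 and 0.012 m and z of lid_edge in the frame of chamber between 0.038 and 0.052 m and angle between lid's own z axis and vertical below 0.785 rad and contact force between lid and chamber above 0.3 N), for 0.1 s.
3. the lid lies flat on the chamber, its plain edge on the back ledge, the bolt still back (y of lid_edge in the frame of chamber between 0.068 and 0.09 m and x of lid_edge in the frame of chamber between -0.012 and 0.012 m and z of lid_edge in the frame of chamber between 0.038 and 0.052 m and angle between lid's own z axis and vertical between 1.52 and 1.62 rad and z of lid_bar in the frame of chamber between 0.04 and 0.053 m and angle between the x axis of lid and the x axis of chamber, either way round below 0.06 rad and value of joint bolt below 0.012 m), for 0.2 s.
At the end, for the whole second after the job is handed in: The lid lies flat (within 3 degrees) and at rest on the chamber, its plain edge on the back ledge no more than 18 mm in front of the back stop and within 12 mm of the middle, in line with the chamber within 3 degrees, and the bolt is home over it to within 5 mm of its 32 mm travel (y of lid_edge in the frame of chamber between 0.068 and 0.09 m and x of lid_edge in the frame of chamber between -0.012 and 0.012 m and z of lid_edge in the frame of chamber between 0.038 and 0.052 m and angle between lid's own z axis and vertical between 1.52 and 1.62 rad and z of lid_bar in the frame of chamber between 0.04 and 0.053 m and angle between the x axis of lid and the x axis of chamber, either way round below 0.06 rad and value of joint bolt above 0.027 m and linear speed of lid below 0.02 m/s and angular speed of lid below 0.1 rad/s); the robot touches nothing.
It fails at once if the lid slams or is flung (turns faster than 4 rad/s) (angular speed of lid above 4 rad/s).
It fails at once if the dish in the chamber is jolted (moved over 12 mm) (distance of dish from where it was at the start of the episode above 0.012 m).
It fails at once if a bystander is moved over 15 mm or tipped (distance of any of bottle, timer, dropper from where it was at the start of the episode above 0.015 m or angle between any of bottle, timer, dropper's own z axis and vertical above 0.3 rad).
It also fails if it takes over 72 s, if anything falls off the work surface, if the arm or the gripper's body presses on something with over 40 N, if the wrist force passes 120 N, or if a joint passes its speed limit or range.

## Working session

There is one attempt and no reset: what is moved stays moved. The work goes in short steps, Python scripts to look and compute and a shell command to move; the robot and the scene stay as the last step left them, time stands still between calls to the robot, and variables do not carry over. Pictures are saved under pics/ and viewed, about 8 in all and at most 12, crops included, and the job is handed in when it is done.

```bash
mkdir -p pics; ls
python3 - <<'E'
from rig import env,eyes
import cv2,numpy as np
s=env.observe();print(s)
for n in("top","scene"):
    m=eyes.camera_model(n);print(n,m)
    cv2.imwrite(f"pics/{n}0.png",cv2.resize(eyes.get_image(n)[:,:,::-1],(800,600),interpolation=cv2.INTER_CUBIC))
E
```

```text
pics
{'time_s': 0.0, 'q': array([ 6.15768812e+01,  2.18408389e+01,  7.43856588e+01, -4.94481003e-04,
        8.38582249e+01, -1.23354653e+01]), 'qvel': array([ 0.05604486,  0.16247873, -0.10355973, -0.03598795,  0.06108572,
       -0.00219894]), 'joint_efforts': array([ 5.57168623e-04, -4.48465490e+01, -2.31280750e+01, -1.47937794e-04,
        4.70163432e-03,  8.93474606e-06]), 'position': array([0.15226449, 0.52819082, 0.23070787]), 'tool_rot': array([[-6.96278364e-04,  2.77106214e-01,  9.60839040e-01],
       [-1.30452654e-03,  9.60838204e-01, -2.77106918e-01],
       [-9.99998907e-01, -1.44638358e-03, -3.07518442e-04]]), 'ft_force': array([-0.17160157, -0.0858478 ,  0.79636225]), 'wrist_torque': array([-0.01179004, -0.07230612,  0.02806077]), 'grip_width': 0.08513168375647927}
top {'vfov': 53.65687917131443, 'cx': 257.4055337704345, 'cy': 189.3449924924324, 'pose': array([[-2.47077923e-02,  9.96493806e-01, -7.99350960e-02,
         3.89266439e-01],
       [-9.99690157e-01, -2.48700454e-02, -1.03470780e-03,
        -1.98718008e-02],
       [-3.01906938e-03,  7.98847633e-02,  9.96799533e-01,
         1.36534022e+00],
       [ 0.00000000e+00,  0.00000000e+00,  0.00000000e+00,
         1.00000000e+00]])}
scene {'vfov': 44.2491683141321, 'cx': 251.0977272560194, 'cy': 190.4260285585075, 'pose': array([[-0.86536193,  0.26982087, -0.42230963, -0.1453224 ],
       [-0.50114251, -0.46218381,  0.73160257,  1.03037416],
       [ 0.00221697,  0.84473832,  0.53517498,  0.90308151],
       [ 0.        ,  0.        ,  0.        ,  1.        ]])}
```

View pics/top0.png

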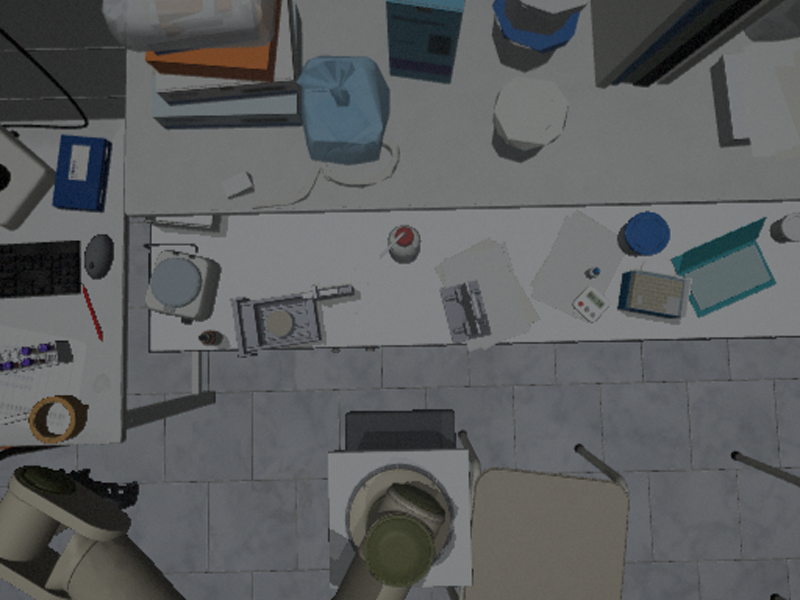

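View pics/scene0.png

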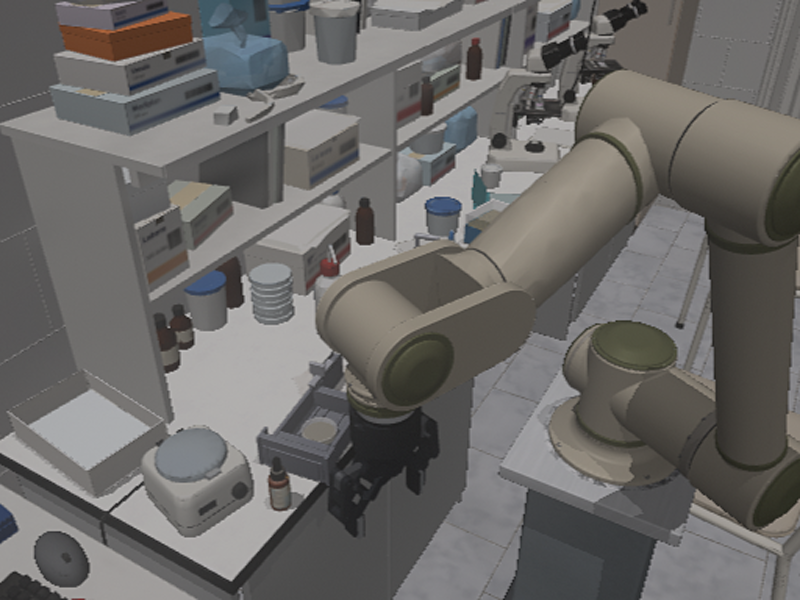

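```bash
cat > h.py <<'E'
import numpy as np
from rig import env,eyes
def w(n,u,v,z,m=None):
    "raw pixel -> world at height z (pinhole)"
    m=m or eyes.camera_model(n);P=m["pose"];f=192/np.tan(np.radians(m["vfov"]/2))
    d=P[:3,:3]@np.array([(u-m["cx"])/f,-(v-m["cy"])/f,-1]);o=P[:3,3]
    return o+d*(z-o[2])/d[2]
def px(n,p):
    m=eyes.camera_model(n);P=m["pose"];f=192/np.tan(np.radians(m["vfov"]/2))
    c=P[:3,:3].T@(np.asarray(p)-P[:3,3]);return m["cx"]-f*c[0]/c[2],m["cy"]+f*c[1]/c[2]
E
python3 - <<'E'
from h import *
import cv2
im=cv2.imread("pics/top0.png")
a=eyes.get_image("top")[:,:,::-1]
A=cv2.resize(a[175:235,140:240],(800,480),interpolation=cv2.INTER_CUBIC)
cv2.imwrite("pics/c1.png",cv2.convertScaleAbs(A,alpha=1.5))
A=cv2.resize(a[165:230,275:395],(800,433),interpolation=cv2.INTER_CUBIC)
cv2.imwrite("pics/c2.png",cv2.convertScaleAbs(A,alpha=1.5))
for u,v in [(300,213),(300,340)]:
  for z in (0,.5):print(u,v,z,w("top",u*.64,v*.64,z))
E
```

```text
300 213 0 [0.69886081 0.21545957 0.        ]
300 213 0.5 [0.58548454 0.12927908 0.5       ]
300 340 0 [0.40292305 0.21869749 0.        ]
300 340 0.5 [0.39792187 0.13133124 0.5       ]
```

View pics/c1.png

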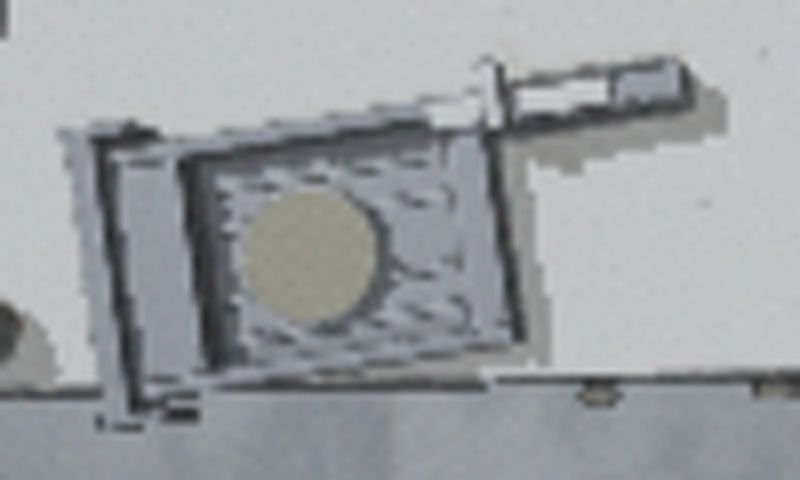

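View pics/c2.png

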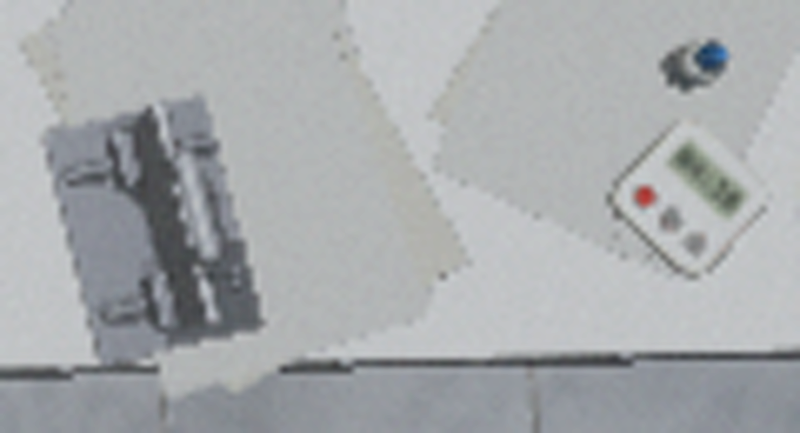

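```bash
cat >> h.py <<'E'
from scipy.optimize import least_squares
def pxf(m,p):
    "fisheye projection"
    P=m["pose"];f=192/np.tan(np.radians(m["vfov"]/2));c=P[:3,:3].T@(np.asarray(p)-P[:3,3])
    t=np.arctan2(np.hypot(c[0],c[1]),-c[2]);h=np.hypot(c[0],c[1]);return np.array([m["cx"]+f*t*c[0]/h,m["cy"]-f*t*c[1]/h])
def wf(m,u,v,z):
    P=m["pose"];f=192/np.tan(np.radians(m["vfov"]/2));a,b=u-m["cx"],-(v-m["cy"]);r=np.hypot(a,b);t=r/f
    d=P[:3,:3]@np.array([np.sin(t)*a/r,np.sin(t)*b/r,-np.cos(t)]);o=P[:3,3];return o+d*(z-o[2])/d[2]
def place(p,q):
    x,y,a=p;c,s=np.cos(a),np.sin(a);q=np.asarray(q,float);return np.array([x+c*q[0]-s*q[1],y+s*q[0]+c*q[1],q[2]])
E
python3 - <<'E'
from h import *
c1=lambda u,v,z:w("top",140+u/8,175+v/8,z)
c2=lambda u,v,z:w("top",275+u/6.667,165+v/6.667,z)
A=c1(522,340,.045);B=c1(490,135,.045);L1=c1(185,160,.045);L2=c1(212,372,.045);T=c1(492,95,.084)
S1=c1(97,140,.062);S2=c1(130,410,.062)
for n in "A B L1 L2 T S1 S2".split():print(n,eval(n).round(4))
for n,q,z in [("r1",(45,130),.008),("r2",(100,362),.008),("r3",(262,325),.008),("r4",(205,97),.008),("bar1",(190,165),.203),("bar2",(215,260),.203),("timer",(690,198),.019),("drop",(712,55),.068),]:print(n,c2(*q,z).round(4))
print("bottle",w("top",210*.64,338*.64,.1).round(3), "scale",w("top",180*.64,285*.64,.05).round(3))
m=eyes.camera_model("wrist");s=env.observe()
print(m["vfov"],m["cx"],m["cy"]);R=s["tool_rot"];print((R.T@(m["pose"][:3,3]-s["position"])).round(4),(R.T@m["pose"][:3,:3]).round(3))
E
```

```text
A [0.4017 0.1648 0.045 ]
B [0.4912 0.1776 0.045 ]
L1 [0.4836 0.3107 0.045 ]
L2 [0.3912 0.2994 0.045 ]
T [0.5051 0.1707 0.084 ]
S1 [0.4919 0.3443 0.062 ]
S2 [0.3758 0.3305 0.062 ]
r1 [ 0.5134 -0.1063  0.008 ]
r2 [ 0.3882 -0.1319  0.008 ]
r3 [ 0.4058 -0.2192  0.008 ]
r4 [ 0.5291 -0.193   0.008 ]
bar1 [ 0.4777 -0.1601  0.203 ]
bar2 [ 0.4337 -0.1701  0.203 ]
timer [ 0.4674 -0.4478  0.019 ]
drop [ 0.5381 -0.4472  0.068 ]
bottle [0.411 0.393 0.1  ] scale [0.531 0.476 0.05 ]
65.70646984690485 259.21471765413753 188.8298136861
[-0.1431 -0.0005 -0.0672] [[-0.001  0.261 -0.965]
 [ 1.    -0.001 -0.002]
 [-0.002 -0.965 -0.261]]
```

```bash
python3 -m pendant '{"travel":[[22,-24,7],[22,-24,7],[22,-24,7],[22,-24,7],[22,-24,7],[22,-24,7],[22,-24,7],[22,-24,7],[22,-24,7],[22,-24,7],[22,-24,7],[22,-24,7],[22,-24,7],[12,-12,2],[0,0,0],[0,0,0],[0,0,0]],"delta_rot":[[0,0,0.03],[0,0,0.03],[0,0,0.03],[0,0,0.03],[0,0,0.03],[0,0,0.03],[0,0,0.03],[0,0,0.03],[0,0,0.03],[0,0,0.03],[0,0,0.03],[0,0,0.03],[0,0,0.03],[0,0,0.01],[0,0,0],[0,0,0],[0,0,0]]}' 0 40
python3 - <<'E'
from h import *
import cv2,pickle
m=eyes.camera_model("wrist");a=eyes.get_image("wrist")
pickle.dump(m,open("m1.pkl","wb"));cv2.imwrite("pics/w1raw.png",a[:,:,::-1])
cv2.imwrite("pics/w1.png",cv2.convertScaleAbs(cv2.resize(a[:,:,::-1],(800,600),interpolation=cv2.INTER_CUBIC),alpha=1.4))
p=(.4455,.25,.119)
for q in [(-55,-78,45),(55,-78,45),(49,-90,84),(0,86,62),(0,80,45)]:print(q,place(p,np.array(q)/1e3).round(3),(pxf(m,place(p,np.array(q)/1e3))*1.5625).round())
print(w("scene",170*.64,420*.64,0))
E
```

```text
time_s: 1.57
position: [0.4497, 0.2049, 0.324]
tool_rot: [[-0.001, -0.119, 0.993], [0.0, 0.993, 0.119], [-1.0, 0.0, -0.001]]
ft_force: [0.9, -0.1, 0.6]
grip_width: -0.0003
(-55, -78, 45) [0.4   0.166 0.045] [368. 187.]
(55, -78, 45) [0.509 0.179 0.045] [370. 304.]
(49, -90, 84) [0.505 0.166 0.084] [353. 310.]
(0, 86, 62) [0.435 0.335 0.062] [548. 252.]
(0, 80, 45) [0.436 0.329 0.045] [537. 249.]
[ 7.07323049e-01  3.57237616e-01 -1.11022302e-16]
```

View pics/w1.png

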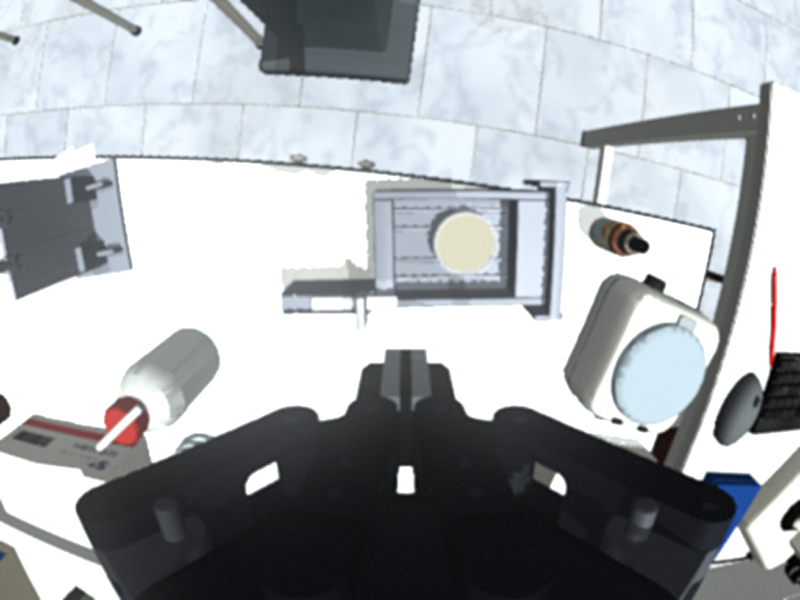

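Run:
```python
import cv2
a=cv2.imread("pics/w1raw.png")
cv2.imwrite("pics/w1c.png",cv2.resize(a[108:212,175:369],(776,416),interpolation=cv2.INTER_CUBIC))
```

```text
(no output)
```

View pics/w1c.png

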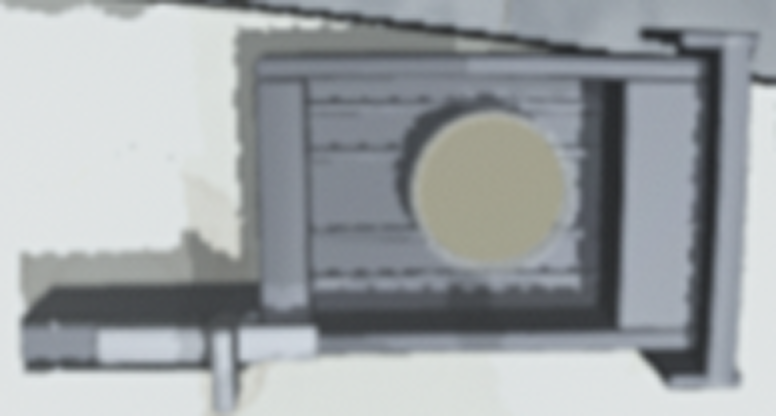

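Run:
```python
from h import *
import pickle
m=pickle.load(open("m1.pkl","rb"))
# chamber pt, crop u or None, v or None
D=[((-55,-78,45),259,57),((0,-60,45),308,None),((0,-78,45),261,None),((-40,55,45),624,None),((40,55,45),619,None),((-55,0,45),None,55),((-55,40,45),None,55),((55,0,45),None,350),((55,40,45),None,349),((-40,86,62),719,None),((40,86,62),709,None),((-40,86,45),698,None),((40,86,45),691,None)]
def r(p):
    o=[]
    for q,u,v in D:
        e=(pxf(m,place(p,np.array(q)/1e3))-[175,108])*4
        if u:o.append(e[0]-u)
        if v:o.append(e[1]-v)
    return np.array(o)
s=least_squares(r,[.4455,.25,.119],loss="soft_l1",f_scale=3,x_scale=[.01,.01,.1]);p=s.x;print(p.round(4),r(p).round(1))
R=lambda u,v,z:wf(m,175+u/4,108+v/4,z)
def inv(P):c,s_=np.cos(p[2]),np.sin(p[2]);d=P-[p[0],p[1],0];return (np.array([c*d[0]+s_*d[1],-s_*d[0]+c*d[1],d[2]])*1e3).round(1)
print("tab top",inv(R(226,365,.084)),"tip",inv(R(317,338,.060)))
for q in [(49,-75,62),(49,-118,62),(0,80,45),(0,-118,48)]:print(q,(place(p,np.array(q)/1e3)*1e3).round(1))
# rack
for n,u,v,z in [("rack c",131,267,.008),("rack top",113,158,.008)]:print(n,wf(m,u*.64,v*.64,z))
```

```text
[0.4468 0.2549 0.1369] [-5.7 -0.7 -0.6 -3.6  0.4 -1.2 -1.4 -0.5  2.2  1.3  0.9  0.6  7.6  5.3]
tab top [ 46.5 -87.7  84. ] tip [ 44.3 -57.2  60. ]
(49, -75, 62) [505.5 187.3  62. ]
(49, -118, 62) [511.4 144.7  62. ]
(0, 80, 45) [435.8 334.1  45. ]
(0, -118, 48) [462.9 138.   48. ]
rack c [ 0.51086339 -0.10208139  0.008     ]
rack top [ 0.38769567 -0.13139129  0.008     ]
```

```bash
python3 -m pendant '{"travel":[[8,0,-35],[8,0,-35],[8,0,-35],[8,0,-35],[8,0,-35],[8,2,-35],[5,0,-25],[0,0,-15],[0,0,-6],[0,0,0],[0.4,-3,0],[0.4,-3,0],[0.4,-3,0],[0.4,-3,0],[0.4,-3,0],[0.4,-3,0]],"delta_rot":[[0,0,0.004],[0,0,0.004],[0,0,0.004],[0,0,0.003],[0,0,0],[0,0,0],[0,0,0],[0,0,0],[0,0,0],[0,0,0],[0,0,0],[0,0,0],[0,0,0],[0,0,0],[0,0,0],[0,0,0]]}'
python3 -m pendant '{"travel":[[0.4,-3,0],[0.4,-3,0],[0.4,-3,0],[0.4,-3,0],[0.4,-3,0],[0.4,-3,0]],"delta_rot":[[0,0,0],[0,0,0],[0,0,0],[0,0,0],[0,0,0],[0,0,0]]}'
```

```text
time_s: 2.95
position: [0.506, 0.1881, 0.0688]
tool_rot: [[0.001, -0.134, 0.991], [0.0, 0.991, 0.134], [-1.0, 0.0, 0.001]]
ft_force: [-0.7, 1.1, 1.2]
grip_width: 0.0001
time_s: 3.45
position: [0.5083, 0.1702, 0.0684]
tool_rot: [[0.0, -0.134, 0.991], [0.0, 0.991, 0.134], [-1.0, 0.0, 0.0]]
ft_force: [0.7, 2.1, 0.6]
grip_width: -0.0
```

```bash
python3 -m pendant '{"travel":[[0.4,-3,0],[0.3,-2,0],[0.3,-2,0]],"delta_rot":[[0,0,0],[0,0,0],[0,0,0]]}'
python3 -m pendant '{"travel":[[0.3,-2,0],[0.3,-2,0]],"delta_rot":[[0,0,0],[0,0,0]]}'
python3 -m pendant '{"travel":[[0.3,-2,0],[0.2,-1.5,0]],"delta_rot":[[0,0,0],[0,0,0]]}'
python3 -m pendant '{"travel":[[0.2,-1.5,0]],"delta_rot":[[0,0,0]]}'
```

```text
time_s: 3.7
position: [0.5093, 0.1632, 0.0683]
tool_rot: [[0.0, -0.134, 0.991], [0.0, 0.991, 0.134], [-1.0, 0.0, 0.0]]
ft_force: [0.7, 1.7, 1.4]
grip_width: 0.0003
time_s: 3.87
position: [0.5096, 0.1603, 0.0683]
tool_rot: [[-0.0, -0.133, 0.991], [0.003, 0.991, 0.133], [-1.0, 0.003, -0.0]]
ft_force: [-1.5, 17.7, 1.8]
grip_width: -0.0002
time_s: 4.03
position: [0.5096, 0.1599, 0.0683]
tool_rot: [[-0.001, -0.133, 0.991], [0.008, 0.991, 0.133], [-1.0, 0.008, 0.001]]
ft_force: [-1.6, 34.5, 0.3]
grip_width: -0.0
time_s: 4.12
position: [0.5097, 0.1597, 0.0683]
tool_rot: [[-0.0, -0.133, 0.991], [0.011, 0.991, 0.133], [-1.0, 0.011, 0.001]]
ft_force: [-2.2, 42.1, 0.8]
grip_width: -0.0003
```

```bash
python3 -m pendant '{"travel":[[0,8,0],[0,4,10],[0,4,30],[0,20,30],[0,30,10],[-2,30,0],[-2,30,0],[-2,16,0],[0,0,0],[0,0,0],[0,0,0]],"delta_rot":[[0,0,0],[0,0,0],[0,0,0],[0,0,0],[0,0,0],[0,0,0],[0,0,0],[0,0,0],[0,0,0],[0,0,0],[0,0,0]]}'
python3 - <<'E'
from h import *
import cv2,pickle
m=eyes.camera_model("wrist");a=eyes.get_image("wrist")
pickle.dump(m,open("m2.pkl","wb"));cv2.imwrite("pics/w2raw.png",a[:,:,::-1])
p=(.4468,.2549,.1369)
for q in [(-59.5,71,62),(59.5,71,62),(-55,-78,45)]:print(q,(pxf(m,place(p,np.array(q)/1e3))).round())
A=a[60:260,110:376,::-1]
cv2.imwrite("pics/w2c.png",cv2.convertScaleAbs(cv2.resize(A,None,fx=3,fy=3,interpolation=cv2.INTER_CUBIC),alpha=1.2))
E
```

```text
time_s: 5.03
position: [0.5045, 0.2956, 0.148]
tool_rot: [[-0.001, -0.133, 0.991], [-0.001, 0.991, 0.133], [-1.0, -0.001, -0.001]]
ft_force: [-0.2, 0.1, 0.6]
grip_width: 0.0002
(-59.5, 71, 62) [309.  42.]
(59.5, 71, 62) [307. 191.]
(-55, -78, 45) [131.  59.]
```

View pics/w2c.png

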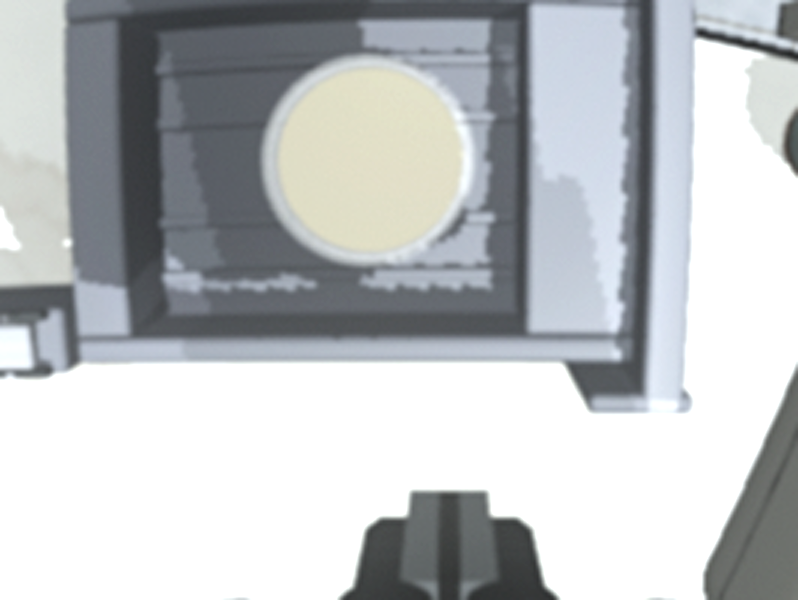

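Run:
```python
from h import *
import pickle
m=pickle.load(open("m2.pkl","rb"))
D=[((-40,-78,45),69,None),((40,-78,45),78,None),((-40,-60,45),121,None),((40,-60,45),130,None),((-40,55,45),527,None),((40,55,45),526,None),((55,-60,45),None,362),((55,0,45),None,362),((55,50,45),None,361),((-40,86,62),651,None),((40,86,62),646,None),((59.5,71,62),590,396)]
def r(p):
    o=[]
    for q,u,v in D:
        e=(pxf(m,place(p,np.array(q)/1e3))-[110,60])*3
        if u:o.append(e[0]-u)
        if v:o.append(e[1]-v)
    return np.array(o)
s=least_squares(r,[.4455,.25,.119],loss="soft_l1",f_scale=3,x_scale=[.01,.01,.1]);p=s.x;print(p.round(4),r(p).round(1))
for q in [(0,80,45),(0,-118,48)]:print(q,(place(p,np.array(q)/1e3)*1e3).round(1))
```

```text
[0.4467 0.2548 0.1345] [-5.3 -3.1 -0.7  0.   2.1  0.2  0.9  0.2  1.2  3.5  1.2 -0.9 -2.5]
(0, 80, 45) [435.9 334.   45. ]
(0, -118, 48) [462.5 137.8  48. ]
```

```bash
python3 -m pendant '{"travel":[[0,0,30],[0,-10,38],[0,-25,32],[0,-35,22],[0,-38,16],[0,-38,14],[0,-38,0],[0,-38,0],[0,-38,0],[0,-38,0],[0,-38,0],[0,-38,0],[0,-38,0],[0,-30,0],[0,-20,0],[0,0,0],[0,0,0],[0,0,0]],"delta_rot":[[0,0,0],[0,0,0],[0,0,0],[0,0,0.01],[0,0,0.01],[0,0,0.01],[0,0,0.01],[0,0,0.01],[0,0,0.01],[0,0,0.006],[0,0,0],[0,0,0],[0,0,0],[0,0,0],[0,0,0],[0,0,0],[0,0,0],[0,0,0]]}' 40
python3 - <<'E'
from h import *
import cv2,pickle
m=eyes.camera_model("wrist");a=eyes.get_image("wrist")
pickle.dump(m,open("m3.pkl","wb"));cv2.imwrite("pics/w3raw.png",a[:,:,::-1])
p=(.457,-.165,.2)
for q in [(-55,0,158),(55,0,158),(0,0,203)]:print(q,((pxf(m,place(p,np.array(q)/1e3))-[130,60])*3).round())
A=a[60:260,130:390,::-1]
cv2.imwrite("pics/w3c.png",cv2.convertScaleAbs(cv2.resize(A,None,fx=3,fy=3,interpolation=cv2.INTER_CUBIC),alpha=1.1))
E
```

```text
time_s: 6.58
position: [0.5041, -0.1654, 0.3004]
tool_rot: [[-0.0, -0.198, 0.98], [0.0, 0.98, 0.198], [-1.0, 0.0, -0.0]]
ft_force: [-0.0, -0.2, -0.1]
grip_width: 0.0404
(-55, 0, 158) [417.  45.]
(55, 0, 158) [416. 383.]
(0, 0, 203) [422. 229.]
```

View pics/w3c.png

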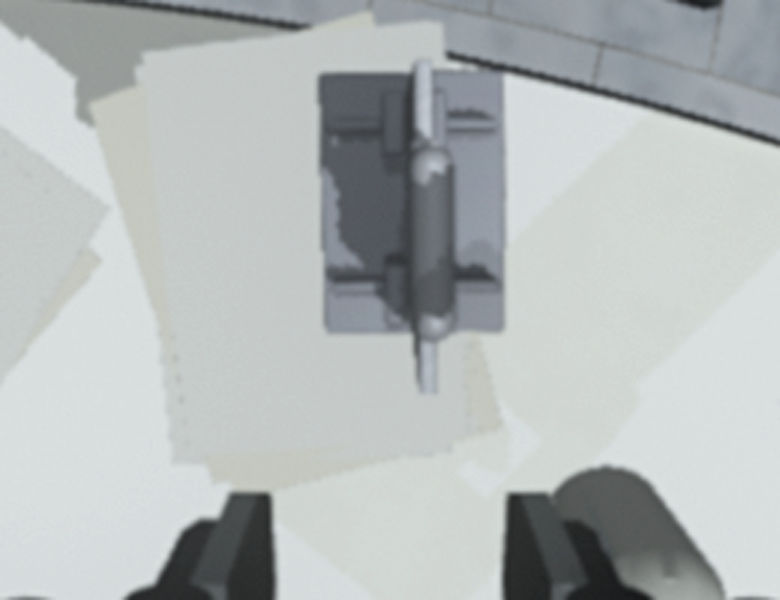

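Run:
```python
from h import *
import pickle
m=pickle.load(open("m3.pkl","rb"))
D=[((-55,0,158),424,62),((55,0,158),428,392),((0,0,203),433,244),((-25,0,205),432,None),((25,0,205),435,None)]
def r(p):
    o=[]
    for q,u,v in D:
        e=(pxf(m,place(p,np.array(q)/1e3))-[130,60])*3
        if u:o.append(e[0]-u)
        if v:o.append(e[1]-v)
    return np.array(o)
s=least_squares(r,[.457,-.165,.2],x_scale=[.01,.01,.1]);print(s.x.round(4),r(s.x).round(1))
print([wf(m,130+u/3,60+v/3,.008).round(4) for u,v in [(320,75),(503,73),(503,330),(326,332)]])
```

```text
[ 0.4605 -0.1612  0.2208] [-0.7 -3.5 -0.1  3.2  0.4  0.4  0.6 -0.3]
[array([ 0.4081, -0.2175,  0.008 ]), array([ 0.389 , -0.1313,  0.008 ]), array([ 0.5134, -0.1038,  0.008 ]), array([ 0.5322, -0.1903,  0.008 ])]
```

```bash
python3 -m pendant '{"travel":[[-15,2,0],[-15,2,0],[-13.6,0.4,0],[0,0,-25],[0,0,-25],[0,0,-25],[0,0,-20],[0,0,-14],[0,0,-7],[0,0,0],[0,0,0]],"delta_rot":[[0,0,0.01],[0,0,0.01],[0,0,0.002],[0,0,0],[0,0,0],[0,0,0],[0,0,0],[0,0,0],[0,0,0],[0,0,0],[0,0,0]]}' 40 && python3 -m pendant '{"travel":[[0,0,0],[0,0,0],[0,0,0],[0,0,0],[0,0,0],[0,0,0]],"delta_rot":[[0,0,0],[0,0,0],[0,0,0],[0,0,0],[0,0,0],[0,0,0]]}' 0 60
```

```text
time_s: 7.55
position: [0.4612, -0.1608, 0.185]
tool_rot: [[0.001, -0.221, 0.975], [-0.0, 0.975, 0.221], [-1.0, -0.001, 0.001]]
ft_force: [0.1, -0.2, 0.5]
grip_width: 0.0399
time_s: 8.05
position: [0.4613, -0.1615, 0.1854]
tool_rot: [[0.002, -0.22, 0.975], [-0.001, 0.975, 0.22], [-1.0, -0.002, 0.002]]
ft_force: [-0.0, -0.2, 6.6]
grip_width: 0.0099
```

```bash
python3 -m pendant '{"travel":[[0,0,0],[0,0,2],[0,0,4],[0,0,8],[0,0,8],[0,0,8],[0,0,8],[0,0,4],[0,0,0],[0,0,0]],"delta_rot":[[0,0,0],[0,0,0],[0,0,0],[0,0,0],[0,0,0],[0,0,0],[0,0,0],[0,0,0],[0,0,0],[0,0,0]]}'
```

```text
time_s: 8.88
position: [0.4609, -0.1611, 0.2264]
tool_rot: [[0.0, -0.22, 0.975], [-0.0, 0.975, 0.22], [-1.0, -0.0, 0.0]]
ft_force: [-0.3, -0.6, -7.9]
grip_width: 0.0099
```

```bash
python3 -m pendant '{"travel":[[0,0,15],[0,0,25],[0,5,24],[0,12,15],[-1,20,0],[-2,28,0],[-2,35,0],[-2,35,0],[-2,35,0],[-2,35,0],[-2,35,0],[-2,35,0],[-2,35,0],[-2,35,0],[-2,35,0],[-2,35,0],[-1.8,28,0],[0,20,0],[0,14,0],[0,9,0]],"delta_rot":[[0,0,0],[0,0,0],[0,0,0],[0,0,0],[0,0,0],[0,0,-0.008],[0,0,-0.008],[0,0,-0.008],[0,0,-0.008],[0,0,-0.008],[0,0,-0.008],[0,0,-0.008],[0,0,-0.008],[0,0,-0.008],[0,0,-0.008],[0,0,-0.006],[0,0,0],[0,0,0],[0,0,0],[0,0,0]]}' && python3 -m pendant '{"travel":[[0,5,0],[0,3,0],[0,0,0],[0,0,0],[0,0,0]],"delta_rot":[[0,0,0],[0,0,0],[0,0,0],[0,0,0],[0,0,0]]}'
python3 - <<'E'
from h import *
import cv2,pickle
m=eyes.camera_model("wrist");a=eyes.get_image("wrist")
pickle.dump(m,open("m4.pkl","wb"));cv2.imwrite("pics/w4raw.png",a[:,:,::-1])
s=env.observe();print(s["position"],s["tool_rot"])
cv2.imwrite("pics/w4.png",cv2.convertScaleAbs(cv2.resize(a[:,:,::-1],(800,600),interpolation=cv2.INTER_CUBIC),alpha=1.2))
E
```

```text
time_s: 10.55
position: [0.4359, 0.3261, 0.3046]
tool_rot: [[-0.001, -0.137, 0.991], [-0.0, 0.991, 0.137], [-1.0, -0.0, -0.001]]
ft_force: [-0.2, 0.4, -7.7]
grip_width: 0.0101
time_s: 10.97
position: [0.4363, 0.3321, 0.3055]
tool_rot: [[0.0, -0.135, 0.991], [-0.0, 0.991, 0.135], [-1.0, -0.0, 0.0]]
ft_force: [0.1, -0.1, -6.8]
grip_width: 0.0099
[0.43628625 0.33216119 0.30545396] [[ 1.51039521e-04 -1.34819032e-01  9.90870227e-01]
 [-1.45171128e-04  9.90870224e-01  1.34819054e-01]
 [-9.99999978e-01 -1.64208754e-04  1.30088734e-04]]
```

View pics/w4.png

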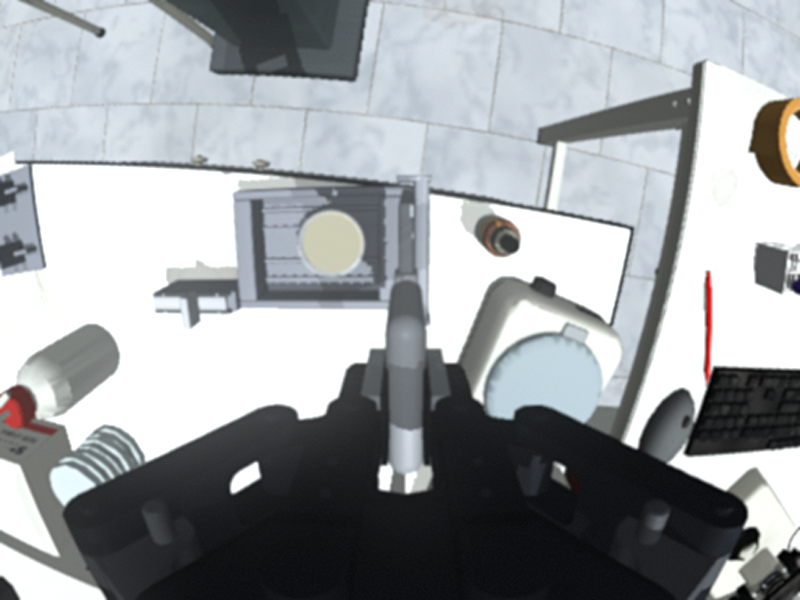

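```bash
python3 -m pendant '{"travel":[[0,0.5,-6],[0.5,0.5,-12],[0,0,-14],[0,0,-14],[0,0,-12],[0,0,-8],[0,0,-5],[0,0,-3],[0,0,-2],[0,0,0]],"delta_rot":[[0,0,0],[0,0,0],[0,0,0],[0,0,0],[0,0,0],[0,0,0],[0,0,0],[0,0,0],[0,0,0],[0,0,0]]}'
python3 -m pendant '{"travel":[[0,0,-2],[0,0,-1.5]],"delta_rot":[[0,0,0],[0,0,0]]}'
python3 -m pendant '{"travel":[[0,0,-1.5],[0,0,0]],"delta_rot":[[0,0,0],[0,0,0]]}'
```

```text
time_s: 11.85
position: [0.4367, 0.3339, 0.2294]
tool_rot: [[0.0, -0.136, 0.991], [0.0, 0.991, 0.136], [-1.0, 0.0, 0.0]]
ft_force: [0.1, -0.7, -7.8]
grip_width: 0.0096
time_s: 12.02
position: [0.4368, 0.3339, 0.2261]
tool_rot: [[0.001, -0.136, 0.991], [0.0, 0.991, 0.136], [-1.0, 0.0, 0.001]]
ft_force: [-0.1, -0.3, -7.1]
grip_width: 0.0101
time_s: 12.18
position: [0.4365, 0.3338, 0.2241]
tool_rot: [[-0.0, -0.136, 0.991], [-0.0, 0.991, 0.136], [-1.0, -0.0, -0.0]]
ft_force: [0.4, -0.0, -7.7]
grip_width: 0.0099
```

```bash
for i in 1 2 3; do python3 -m pendant '{"travel":[[0,0,-1.5],[0,0,0]],"delta_rot":[[0,0,0],[0,0,0]]}' | grep -E "pos|force"; done
```

```text
position: [0.4366, 0.3338, 0.2226]
ft_force: [-0.6, -0.2, -7.6]
position: [0.4368, 0.3341, 0.2225]
ft_force: [-2.3, 0.3, 1.1]
position: [0.4371, 0.3344, 0.2224]
ft_force: [-3.6, 0.3, 10.4]
```

```bash
python3 -m pendant '{"travel":[[0,0,1],[0,0,1],[0,0,0]],"delta_rot":[[0,0,0],[0,0,0],[0,0,0]]}' 0 25
python3 - <<'E'
import numpy as np
th=np.r_[0,1,2.5,4.5,7,np.arange(10,86,3),87,88.5,89.5,90]
ph=np.interp(th,[0,30,42,84,90],[0,30,30,0,0])
t,p=np.radians(th),np.radians(ph)
y=3*np.cos(t)-195*np.sin(t)+17.5*np.sin(p);z=195*np.cos(t)+3*np.sin(t)-17.5*np.cos(p)
dy,dz,dp=np.diff(y),np.diff(z),np.diff(p)
T=[[round(-.1345*a,1),round(.991*a,1),round(b,1)] for a,b in zip(dy,dz)]
R=[[round(.991*a,3),round(.1345*a,3),0] for a in dp]
print(len(T))
for a in range(0,len(T),12):print(th[min(a+12,len(T))],T[a:a+12],R[a:a+12],sep="\n")
E
```

```text
time_s: 12.93
position: [0.4367, 0.334, 0.2225]
tool_rot: [[0.001, -0.136, 0.991], [0.001, 0.991, 0.136], [-1.0, 0.001, 0.001]]
ft_force: [-3.1, 1.2, 4.4]
grip_width: 0.0099
34
31.0
[[np.float64(0.4), np.float64(-3.1), np.float64(0.0)], [np.float64(0.6), np.float64(-4.6), np.float64(-0.1)], [np.float64(0.8), np.float64(-6.1), np.float64(-0.3)], [np.float64(1.0), np.float64(-7.6), np.float64(-0.6)], [np.float64(1.2), np.float64(-9.1), np.float64(-1.2)], [np.float64(1.2), np.float64(-9.1), np.float64(-1.7)], [np.float64(1.2), np.float64(-9.0), np.float64(-2.2)], [np.float64(1.2), np.float64(-8.8), np.float64(-2.6)], [np.float64(1.2), np.float64(-8.7), np.float64(-3.1)], [np.float64(1.2), np.float64(-8.5), np.float64(-3.6)], [np.float64(1.1), np.float64(-8.3), np.float64(-4.0)], [np.float64(1.1), np.float64(-8.4), np.float64(-4.6)]]
[[np.float64(0.017), np.float64(0.002), 0], [np.float64(0.026), np.float64(0.004), 0], [np.float64(0.035), np.float64(0.005), 0], [np.float64(0.043), np.float64(0.006), 0], [np.float64(0.052), np.float64(0.007), 0], [np.float64(0.052), np.float64(0.007), 0],
[... 1733 characters left out ...]
p.float64(0.2), np.float64(-1.7), np.float64(-10.1)], [np.float64(0.1), np.float64(-0.6), np.float64(-6.8)], [np.float64(0.0), np.float64(-0.3), np.float64(-5.1)], [np.float64(0.0), np.float64(-0.1), np.float64(-3.4)], [np.float64(0.0), np.float64(-0.0), np.float64(-1.7)]]
[[np.float64(-0.037), np.float64(-0.005), 0], [np.float64(-0.037), np.float64(-0.005), 0], [np.float64(-0.037), np.float64(-0.005), 0], [np.float64(-0.037), np.float64(-0.005), 0], [np.float64(-0.037), np.float64(-0.005), 0], [np.float64(-0.025), np.float64(-0.003), 0], [np.float64(0.0), np.float64(0.0), 0], [np.float64(0.0), np.float64(0.0), 0], [np.float64(0.0), np.float64(0.0), 0], [np.float64(0.0), np.float64(0.0), 0]]
```

```bash
python3 -m pendant '{"travel":[[0.4,-3.1,0],[0.6,-4.6,-0.1],[0.8,-6.1,-0.3],[1.0,-7.6,-0.6],[1.2,-9.1,-1.2],[1.2,-9.1,-1.7]],"delta_rot":[[0.017,0.002,0],[0.026,0.004,0],[0.035,0.005,0],[0.043,0.006,0],[0.052,0.007,0],[0.052,0.007,0]]}'
```

```text
time_s: 13.43
position: [0.4422, 0.2938, 0.2183]
tool_rot: [[-0.029, -0.133, 0.991], [0.226, 0.965, 0.136], [-0.974, 0.228, 0.002]]
ft_force: [-0.3, -0.1, -0.9]
grip_width: 0.01
```

```bash
python3 -m pendant '{"travel":[[1.2,-9.0,-2.2],[1.2,-8.8,-2.6],[1.2,-8.7,-3.1],[1.2,-8.5,-3.6],[1.1,-8.3,-4.0],[1.1,-8.4,-4.6]],"delta_rot":[[0.052,0.007,0],[0.052,0.007,0],[0.052,0.007,0],[0.052,0.007,0],[0.052,0.007,0],[0.035,0.005,0]]}'
python3 - <<'E'
from h import *
import cv2,pickle
a=eyes.get_image("scene");b=eyes.get_image("wrist")
A=cv2.resize(a[200:340,150:330,::-1],(600,467),interpolation=cv2.INTER_CUBIC)
cv2.imwrite("pics/s5.png",cv2.convertScaleAbs(np.hstack([A[:, 50:450],cv2.resize(b[:,100:412,::-1],(380,467))]),alpha=1.3))
E
```

```text
time_s: 13.93
position: [0.4492, 0.2414, 0.1975]
tool_rot: [[-0.066, -0.117, 0.991], [0.499, 0.856, 0.134], [-0.864, 0.503, 0.001]]
ft_force: [0.7, 0.3, -4.2]
grip_width: 0.0094
```

View pics/s5.png

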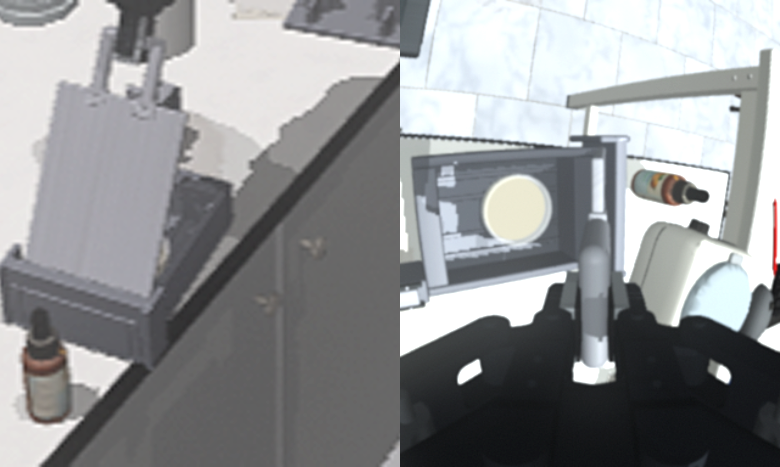

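```bash
python3 -m pendant '{"travel":[[1.2,-8.6,-5.6],[1.1,-8.3,-6.0],[1.1,-8.0,-6.4],[1.1,-7.9,-6.8],[1.1,-7.9,-7.4],[1.0,-7.5,-7.7]],"delta_rot":[[0,0,0],[0,0,0],[0,0,0],[-0.012,-0.002,0],[-0.037,-0.005,0],[-0.037,-0.005,0]]}'
python3 -m pendant '{"travel":[[1.0,-7.1,-8.0],[0.9,-6.7,-8.4],[0.9,-6.3,-8.6],[0.8,-5.9,-8.9],[0.7,-5.4,-9.2],[0.7,-5.0,-9.4]],"delta_rot":[[-0.037,-0.005,0],[-0.037,-0.005,0],[-0.037,-0.005,0],[-0.037,-0.005,0],[-0.037,-0.005,0],[-0.037,-0.005,0]]}'
```

```text
time_s: 14.53
position: [0.4556, 0.1933, 0.1571]
tool_rot: [[-0.057, -0.123, 0.991], [0.418, 0.898, 0.135], [-0.907, 0.422, 0.0]]
ft_force: [-0.4, 2.1, -1.2]
grip_width: 0.0099
time_s: 15.03
position: [0.4605, 0.1573, 0.1046]
tool_rot: [[-0.028, -0.133, 0.991], [0.208, 0.969, 0.136], [-0.978, 0.21, 0.0]]
ft_force: [0.3, 0.5, -2.2]
grip_width: 0.0099
```

```bash
python3 -m pendant '{"travel":[[0.6,-4.5,-9.6],[0.5,-4.0,-9.7],[0.5,-3.5,-9.9],[0.4,-3.0,-10.0],[0.3,-2.5,-9],[0.2,-1.7,-7],[0.1,-0.6,-5],[0,-0.3,-4],[0,-0.1,-3],[0,0,-2],[0,0,0]],"delta_rot":[[-0.037,-0.005,0],[-0.037,-0.005,0],[-0.037,-0.005,0],[-0.037,-0.005,0],[-0.037,-0.005,0],[-0.025,-0.003,0],[0,0,0],[0,0,0],[0,0,0],[0,0,0],[0,0,0]]}'
for i in 1 2; do python3 -m pendant '{"travel":[[0,0,-1.5],[0,0,0]],"delta_rot":[[0,0,0],[0,0,0]]}' | grep -E "pos|force"; done
```

```text
time_s: 15.95
position: [0.4633, 0.1378, 0.0365]
tool_rot: [[-0.0, -0.136, 0.991], [0.003, 0.991, 0.136], [-1.0, 0.003, 0.0]]
ft_force: [0.1, 5.4, 1.0]
grip_width: 0.01
position: [0.4636, 0.1377, 0.0356]
ft_force: [-2.5, 4.6, 10.7]
position: [0.4636, 0.1376, 0.0345]
ft_force: [-4.4, 3.0, 14.8]
```

Run:
```python
from h import *
import cv2,pickle
a=eyes.get_image("scene");b=eyes.get_image("wrist");m=eyes.camera_model("wrist");pickle.dump(m,open("m6.pkl","wb"))
cv2.imwrite("pics/w6raw.png",b[:,:,::-1])
A=cv2.resize(a[200:340,150:330,::-1],(600,467),interpolation=cv2.INTER_CUBIC)
cv2.imwrite("pics/s6.png",cv2.convertScaleAbs(np.hstack([A[:, 50:400],cv2.resize(b[30:300,220:480,::-1],(450,467))]),alpha=1.3))
```

```text
(no output)
```

View pics/s6.png

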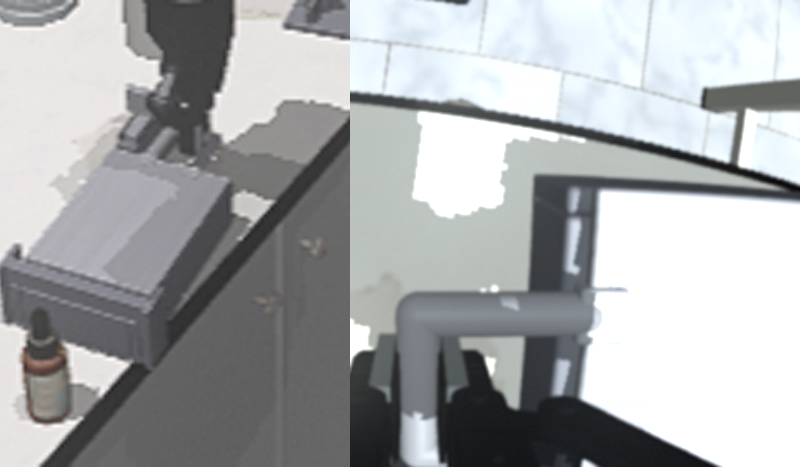

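```bash
python3 - <<'E'
from h import *
import pickle
m=pickle.load(open("m6.pkl","rb"));p=(.4467,.2548,.1345)
f=lambda q:(350+(pxf(m,place(p,np.array(q)/1e3))[0]-220)*1.731,(pxf(m,place(p,np.array(q)/1e3))[1]-30)*1.731)
print("rim corner",f((-55,-78,45)),"flat",f((-55,-70,51)),"+4mm",f((-55,-70,55)))
print("bar mid",f((-23,-115,48)), f((-23,-115,53)))
E
python3 -m pendant '{"travel":[[0,0,0.5],[0,0,0],[0,0,0],[0,0,0],[0,0,0]],"delta_rot":[[0,0,0],[0,0,0],[0,0,0],[0,0,0],[0,0,0]]}' 24 25
```

```text
rim corner (np.float64(570.1205243116273), np.float64(185.43386213355882)) flat (np.float64(605.8046867613581), np.float64(188.9764119847869)) +4mm (np.float64(611.3435510183486), np.float64(190.67392459193832))
bar mid (np.float64(430.19254919805377), np.float64(304.4249198679757)) (np.float64(430.6977560878886), np.float64(310.6254731688279))
time_s: 16.8
position: [0.463, 0.1376, 0.0336]
tool_rot: [[-0.001, -0.136, 0.991], [0.002, 0.991, 0.136], [-1.0, 0.002, -0.001]]
ft_force: [-0.1, -0.3, 0.4]
grip_width: 0.0242
```

```bash
python3 -m pendant '{"travel":[[0,0,5],[0,0,12],[0,0,25],[0,0,30],[0,0,35],[0,0,35],[0,0,35],[20,15,25],[20,15,10],[12,15,0],[0,0,0],[0,0,0]],"delta_rot":[[0,0,0],[0,0,0],[0,0,0],[0,0,0],[0,0,0],[0,0,0],[0,0,0],[0,0,0],[0,0,0],[0,0,0],[0,0,0],[0,0,0]]}' 24
python3 -m pendant '{"travel":[[0,0,0],[0,0,0],[0,0,0]],"delta_rot":[[0,0,0],[0,0,0],[0,0,0]]}' 0
python3 - <<'E'
from h import *
import cv2,pickle
m=eyes.camera_model("wrist");a=eyes.get_image("wrist");pickle.dump(m,open("m7.pkl","wb"));cv2.imwrite("pics/w7raw.png",a[:,:,::-1])
p=(.4467,.2548,.1345)
for q in [(-55,80,51),(55,80,51),(-55,-70,51),(55,-70,51),(0,-115,48),(49,-118,84),(0,86,62)]:print(q,pxf(m,place(p,np.array(q)/1e3)).round(1))
A=a[70:230,140:400,::-1]
cv2.imwrite("pics/w7c.png",cv2.resize(A,None,fx=3,fy=3,interpolation=cv2.INTER_CUBIC))
E
```

```text
time_s: 17.8
position: [0.5149, 0.1831, 0.2455]
tool_rot: [[-0.002, -0.137, 0.991], [0.002, 0.991, 0.137], [-1.0, 0.002, -0.001]]
ft_force: [-0.3, -1.4, 0.1]
grip_width: 0.0238
time_s: 18.05
position: [0.5146, 0.1823, 0.2458]
tool_rot: [[-0.001, -0.135, 0.991], [0.002, 0.991, 0.135], [-1.0, 0.002, -0.001]]
ft_force: [-0.0, 0.6, 0.3]
grip_width: 0.0002
(-55, 80, 51) [393.1  79. ]
(55, 80, 51) [388.7 168.3]
(-55, -70, 51) [268.6  70.8]
(55, -70, 51) [268.  166.6]
(0, -115, 48) [228.8 119. ]
(49, -118, 84) [223.2 166.9]
(0, 86, 62) [400.1 124.8]
```

View pics/w7c.png

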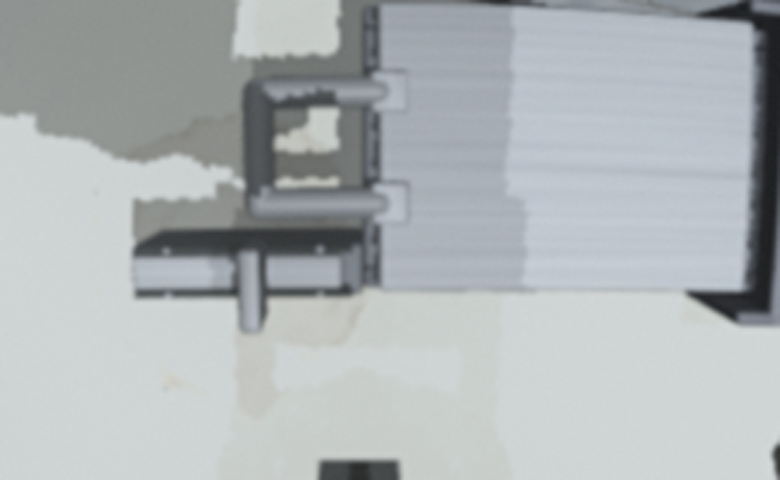

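```bash
python3 -m pendant '{"travel":[[0.5,-25,0],[0.5,-25,0],[0,-19,0],[0,0,-35],[0,0,-35],[0,0,-35],[0,0,-30],[0,0,-22],[0,0,-13],[0,0,-7],[0,0,0],[-0.4,3,0],[-0.4,3,0],[-0.4,3,0],[-0.4,3,0],[-0.4,3,0]],"delta_rot":[[0,0,0],[0,0,0],[0,0,0],[0,0,0],[0,0,0],[0,0,0],[0,0,0],[0,0,0],[0,0,0],[0,0,0],[0,0,0],[0,0,0],[0,0,0],[0,0,0],[0,0,0],[0,0,0]]}' 0
python3 -m pendant '{"travel":[[-0.4,3,0],[-0.4,3,0],[-0.4,3,0],[-0.4,3,0],[-0.4,3,0],[-0.4,3,0],[-0.4,3,0],[-0.4,3,0]],"delta_rot":[[0,0,0],[0,0,0],[0,0,0],[0,0,0],[0,0,0],[0,0,0],[0,0,0],[0,0,0]]}'
```

```text
time_s: 19.43
position: [0.5143, 0.129, 0.0694]
tool_rot: [[0.0, -0.136, 0.991], [0.002, 0.991, 0.136], [-1.0, 0.002, 0.001]]
ft_force: [0.3, -2.2, 1.6]
grip_width: 0.0002
time_s: 20.1
position: [0.5108, 0.153, 0.0687]
tool_rot: [[-0.001, -0.136, 0.991], [0.002, 0.991, 0.136], [-1.0, 0.002, -0.001]]
ft_force: [0.4, -1.7, 0.7]
grip_width: -0.0001
```

```bash
python3 -m pendant '{"travel":[[-0.4,3,0],[-0.3,2,0]],"delta_rot":[[0,0,0],[0,0,0]]}' | grep -E "pos|force"
for i in 1 2 3 ; do python3 -m pendant '{"travel":[[-0.3,2,0],[0,0,0]],"delta_rot":[[0,0,0],[0,0,0]]}'| grep -E "pos|force"; done
```

```text
position: [0.5101, 0.158, 0.0687]
ft_force: [1.6, -8.8, 2.3]
position: [0.5102, 0.1581, 0.0688]
ft_force: [1.6, -12.6, 2.5]
position: [0.5101, 0.1584, 0.0688]
ft_force: [1.3, -23.4, 3.5]
position: [0.5101, 0.1587, 0.0689]
ft_force: [2.7, -34.5, 3.8]
```

```bash
python3 -m pendant '{"travel":[[0.5,-8,0],[0.5,-8,2],[0,-4,30],[0,0,35],[0,0,35],[0,0,35],[0,0,35],[0,20,5],[0,20,0],[0,9,0],[0,0,0],[0,0,0],[0,0,0]],"delta_rot":[[0,0,0],[0,0,0],[0,0,0],[0,0,0],[0,0,0],[0,0,0],[0,0,0],[0,0,0],[0,0,0],[0,0,0],[0,0,0],[0,0,0],[0,0,0]]}' 0
python3 - <<'E'
from h import *
import cv2,pickle
m0=pickle.load(open("m7.pkl","rb"));a0=cv2.imread("pics/w7raw.png")
m=eyes.camera_model("wrist");a=eyes.get_image("wrist")[:,:,::-1].copy();cv2.imwrite("pics/w8raw.png",a)
p=(.4467,.2548,.1345)
def match(box):
    u0,v0,u1,v1=box;t=a0[v0:v1,u0:u1];r=cv2.matchTemplate(a,t,cv2.TM_CCOEFF_NORMED);_,s,_,l=cv2.minMaxLoc(r);return s,l[0]-u0,l[1]-v0
print("shift tab",match((217,165,231,184)),"rails/bed end",match((180,142,205,172)),"lid corner",match((376,150,400,180)),"bar",match((218,92,240,145)))
for b in (0,16,27,32):
    q=np.array((49,-118+b,84))/1e3;print(b,"tab pred old/new",pxf(m0,place(p,q)).round(1),pxf(m,place(p,q)).round(1))
q=np.array((55,80,51))/1e3;print(pxf(m0,place(p,q)).round(1),pxf(m,place(p,q)).round(1))
print(env.observe()["ft_force"])
E
```

```text
time_s: 21.85
position: [0.51, 0.1921, 0.2452]
tool_rot: [[-0.002, -0.136, 0.991], [0.002, 0.991, 0.136], [-1.0, 0.002, -0.002]]
ft_force: [-0.1, -1.1, -0.4]
grip_width: 0.0003
shift tab (0.9013575315475464, 20, 3) rails/bed end (0.8631815314292908, -7, 2) lid corner (0.9895988702774048, -8, 3) bar (0.8098816275596619, -9, 3)
0 tab pred old/new [223.2 166.9] [213.5 170.2]
16 tab pred old/new [238.4 166.9] [228.5 170.1]
27 tab pred old/new [248.9 166.9] [239.  170.1]
32 tab pred old/new [253.7 166.9] [243.8 170.1]
[388.7 168.3] [381.2 171. ]
[ 0.21138712  0.64306628 -0.57539582]
```

```bash
python3 -c "
from rig import close_job
print(close_job())"
```

```text
the job is handed in; nothing more can be done
None
```

The chamber is closed and the job is handed in, at about 22 s of the 72 s allowed. No verdict was reported.

**What I did**
1. I drew the bolt back until it hit its hard stop.
2. I took the lid from the rack by its bar and set its plain edge on the back ledge, about 6 mm in front of the stop. Contact came at the expected height, with the lid upright.
3. I pivoted the lid down over about 2.5 s, at no more than about 0.65 rad/s, released it, and pushed the bolt home to its hard stop.

**Last checks**
- **Lid:** its corners and bar were within about 3 px of where a flat, aligned lid should appear. That is an edge at about y = 79 mm, centred.
- **Bolt:** the tab's shift in the image matches about 31.5 mm of its 32 mm travel. The lid had not visibly moved after the push.
- **Robot:** it stood clear, with about zero force on the tool.

**Things that disagreed or were not fully checked**
- **Grip on the bar:** the fingers read about 10 mm on the 12 mm bar.
- **Touchdown height:** when the lid came down flat, the tool was about 4 mm higher than calculated, probably because the bar shifted in the pads. The lid pressed back with about 15 N until I released it. The picture showed it flat.
- **Bystanders and dish:** I did not measure the dish, bottle, timer or dropper again at the end. I saw no contact with them on the way.

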